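# Wind the hall's scent diffuser and hold its bayonet lid half-way

## Robot

A 6-joint arm with a two-finger parallel gripper is mounted at the origin on the work surface. World frame = base frame: x ahead of the robot, y to its left, z up, the work surface at z = 0. Lengths are in m, angles in degrees, forces in N, time in s.
With the tool pointing down it reaches from about 0.25 to 0.725 m from the base axis. Payload 4 kg.
Tool frame: the origin (TCP) lies midway between the tips of the shut fingers; the grasp point (between the pads) lies 19 mm behind it; z points along the fingers, y is the line along which they close (so a half turn about z gives the same grasp; the last joint's range is limited). The gripper opens to 85 mm and grips with 20 to 120 N. Pads are 22 mm wide; open, the fingers measure 114 mm over their backs; the gripper's body (76 mm by 85 mm) begins 54 mm behind the grasp point. The pads swing forward as they close: fully open they stand 13 mm farther back than shut.
Start: joints at [-75.172, 13.785, 0.286, 76.501, 0, 90], TCP at [0.128, -0.483, 0.231] pointing down, gripper open.
Joint ranges: [-155.79, 155.79], [-60.16, 107.12], [-62.33, 73.08], [-114, 123.19], [-81.49, 82.49], [-180, 180]. Speed limits (degrees/s): [159.86, 159.86, 180, 180, 180, 180].

## Interface

Orientations are given as [roll, pitch, yaw] about the fixed x, y, z axes, in that order (R = Rz(yaw) Ry(pitch) Rx(roll)).
In Python, from workcell import ctrl, grab_frame, camera_model gives the robot as it stands. Calls block until the motion is done:
- ctrl.move_ptp(position, orientation): joint-space move of the TCP to a pose.
- ctrl.movel(position, velocity=0.15, ori=None): straight line of the TCP; ori=None keeps the orientation; velocity is the mean speed in m/s.
- ctrl.move_j(angles): joint-space move.
- ctrl.move_gripper(opening, squeeze=None): opening from 0.0 (shut) to 1.0 (fully open); squeeze is the grip in N (None keeps the last); returns when the fingers have stopped.
- ctrl.sleep(seconds).
- ctrl.ik(position, orientation): joint angles nearest the present ones, or None.
- grab_frame(name): name is "scene" or "top" or "wrist"; returns (picture, depth): 480x640x3 uint8, red, green, blue; 480x640 float32, m along the optical axis (not along the pixel's ray), 0 where there is no reading.
- camera_model(name): a dict with "camera_matrix" (3x3 intrinsics, pixels), "extrinsics" (4x4, takes a point from world to camera coordinates). Camera axes: x right, y down, z forward; pixel columns grow to the right and rows downward; lengths in m; the calibration is good to about 2 mm. A picture is of the moment at which its call begins: read the wrist's pose just before it. camera_model takes no time and is no camera call; for the wrist camera it gives the pose at the moment of the call.
A pose or a line that the arm cannot do raises ctrl.PlanningError and nothing moves.
- ctrl.job_done(): hands the job in; it is judged then, once.
Readings, each from a call of its own:
- ctrl.current_time(): time.
- ctrl.current_qpos(): joint angles.
- ctrl.current_dq(): joint speeds.
- ctrl.current_joint_torque(): joint torques, N m.
- ctrl.current_tcp_pos(): TCP position.
- ctrl.current_ee_rot(): TCP orientation.
- ctrl.current_ft_force(): force on the tool from outside, world axes, zero at the start.
- ctrl.current_wrist_torque(): the same for the moment, N m.
- ctrl.current_gripper_width(): opening from 0.0 (shut) to 1.0 (fully open).
- ctrl.current_gripper_force(): force on a finger pad.
Only numpy, scipy, OpenCV 4.12 (cv2) and the standard library are available. Lean on these libraries where they do the work, as an engineer would, in place of code of your own. Each camera call takes 0.05 s, during which the arm holds its last target. There are 200 camera calls.

## Task

Wind the key of the clockwork scent diffuser clockwise (seen from above) until it comes to its stop, regripping as you need. Then put the diffuser's bayonet lid flat into its collar, twist it clockwise against the spring until its handle points at the half-way rib, and finish while still gripping and holding it there: never let it go on to the lock. Leave the candle tin, the mug and the coasters standing where they are.

Things in the scene. Friction and masses are not known exactly. Their poses are not given: they have to be found in the camera images.
- diffuser: Fixed wooden block 130 (x) x 250 (y) x 45 mm high; on top a winding key (axis at y = +68 mm) and a round steel collar (centre at y = -58 mm). Origin: centre of its underside, on the table; z up. Marks 6 mm high on the block round the collar, on both sides: one round stud at each gap (entry), a straight rib 45 deg clockwise of it (half-way), two studs 90 deg clockwise of it (lock), seen from above.
- collar_centre (a point): Centre of the collar's mouth, level with its rim, 67 mm above the table. Axes as the diffuser's. Collar 91 mm across outside, 22 mm tall and deep, mouth 64 mm wide; gaps about 16 mm wide towards +x and -x pass the lid's lugs, out to 79 mm across, under the 7 mm thick rim. The lid's plug has 2 mm play all round and 5 deg in the gaps.
- halfway_rib (a point): Middle of the top of the half-way rib on the -y, +x side of the collar (51 mm above the table, 56 mm from the collar's centre); the other half-way rib is across the collar.
- key_top (a point): Middle of the top edge of the winding key, on its upright axis, 97 mm above the table. The key is a brass plate 36 mm wide (along this point's x), 10 mm thick (y), spanning 69 to 97 mm above the table on a thin stem. Nothing else stands as high within 70 mm.
- key (a joint): Turn of the winding key (rad), growing clockwise seen from above; it starts between 0 and 0.5 and has a hard stop at 2.8. Winding takes 0.08 to 0.14 N m; the key stays where it is let go. At 0 the plate's width lies along the diffuser's x.
- lid: Loose bayonet lid, 105 to 210 g. Origin: centre of its plug's underside; z up; x along handle and lugs (same after a half turn). Plug 60 mm across, 16 high, foot chamfered; at its foot two lugs 10 wide, 6 high reach 37 from the axis. Disc 88 across at 16 to 22, a pointer at its edge over each lug. Bar handle 52 (x) x 14 (y) at 22 to 50. Home in the collar the origin is 16 below collar_centre.
- follower (a joint): Turn (rad, clockwise from above) of the sprung ring in the collar that the lugs push: 0 with the lid at the gaps, then the lid's turn less about 0.13; about 0.65 with handle and pointers at the half-way rib. Its spring resists with 0.05 to 0.22 N m and turns the lid back when let go. It locks past 1.2 (lid at 75 deg) and ends at 1.45.
- candle_tin: A bystander: a round candle tin with a plain knobbed cover, 83 mm in diameter, 62 mm high; no lugs. It and the lid stand on the two sides of the diffuser, either way round. Origin: centre of underside.
- mug: A bystander: mug 80 mm in diameter, 90 mm high, handle towards its +y. Origin: centre of underside.
- coasters: A bystander: stack of cork coasters, 96 mm in diameter, 24 mm high. Origin: centre of underside.
Things that resemble listed ones, but are neither listed nor needed, are in the scene too. What is shaped like the lid but orange or purple is not meant.

How it is judged:
By the outcome, as a careful person would: the job done as asked, in the order asked, and still so for the second after the job is handed in, while the arm keeps its last pose, push and grip.
It also fails if it takes over 54 s, if anything falls off the work surface, if the arm or the gripper's body presses on something with over 40 N, if the wrist force passes 120 N, or if a joint passes its speed limit or range.

## Working session

There is one attempt and no reset: what is moved stays moved. The work goes in short steps, each a Python script; the robot and the scene stay as the last script left them, time stands still between calls to the robot, and variables do not carry over. Pictures are saved under pics/ and viewed, at most 10 in all, crops included, and the job is handed in when it is done.

```bash
ls; mkdir -p pics
python3 - <<'E'
from workcell import ctrl, grab_frame, camera_model
import cv2,numpy as np
for n in("top","scene"):
    im,d=grab_frame(n); cv2.imwrite(f"pics/{n}0.png",im[:,:,::-1]); np.save(f"pics/{n}0d.npy",d)
    m=camera_model(n); np.savez(f"pics/{n}0m.npz",**m); print(n,m)
print(ctrl.current_time(),ctrl.current_ee_rot())
E
```

```text
pics
top {'camera_matrix': array([[521.82020696,   0.        , 320.17586867],
       [  0.        , 521.82020696, 243.85991658],
       [  0.        ,   0.        ,   1.        ]]), 'extrinsics': array([[-0.02247855, -0.99918141, -0.03363372,  0.10408959],
       [-0.98881628,  0.02718148, -0.14664086,  0.554361  ],
       [ 0.14743503,  0.0299613 , -0.98861784,  1.24056945],
       [ 0.        ,  0.        ,  0.        ,  1.        ]])}
scene {'camera_matrix': array([[538.75546372,   0.        , 313.8746281 ],
       [  0.        , 538.75546372, 226.89454094],
       [  0.        ,   0.        ,   1.        ]]), 'extrinsics': array([[ 0.88327456,  0.46874907,  0.0100182 , -0.5273102 ],
       [ 0.26384234, -0.47927415, -0.8370684 , -0.03226851],
       [-0.38757357,  0.74200445, -0.54700652,  1.41551475],
       [ 0.        ,  0.        ,  0.        ,  1.        ]])}
0.1 [-1.79894254e+02 -1.27467681e-05  1.48264817e+01]
```

View pics/top0.png

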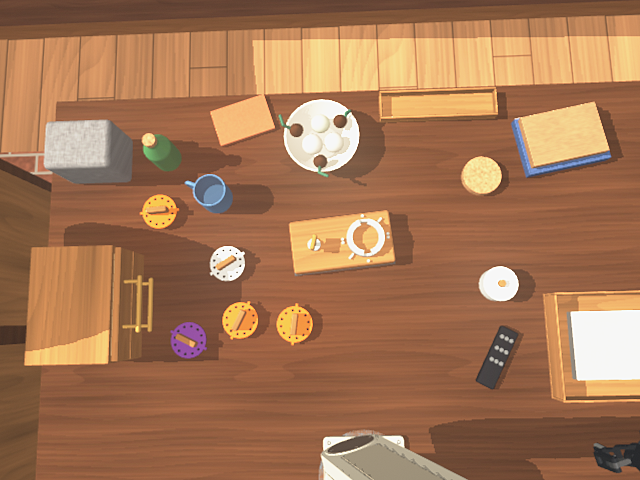

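View pics/scene0.png

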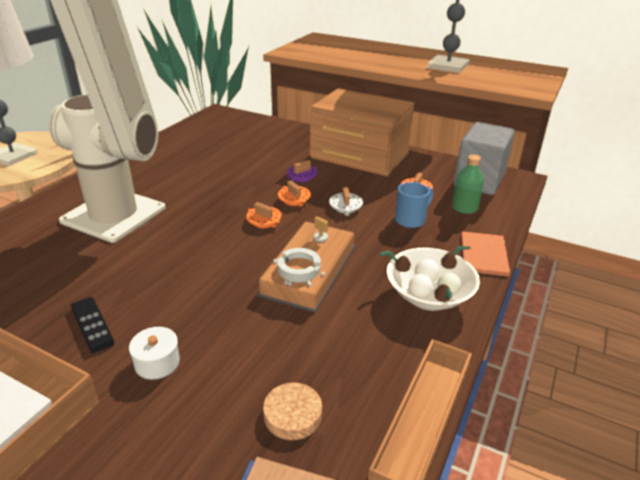

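The top view shows the white lid at about (227,263) with its handle pointing up and to the right. The diffuser is at (342,242), with the key at (315,243) and the collar at (366,238). The candle tin is at (499,284). The orange and purple lids are decoys.

```bash
cat > h.py <<'E'
import numpy as np,cv2
def cast(m,uv,z):
    K=m["camera_matrix"];E=m["extrinsics"];R=E[:3,:3];t=E[:3,3]
    uv=np.atleast_2d(uv).astype(float)
    r=np.c_[uv,np.ones(len(uv))]@np.linalg.inv(K).T@R
    c=-R.T@t
    return (c+r*((z-c[2])/r[:,2])[:,None])[:,:2]
def blob(mask,near):
    cs,_=cv2.findContours(mask.astype(np.uint8),cv2.RETR_EXTERNAL,cv2.CHAIN_APPROX_NONE)
    cs=[c for c in cs if cv2.contourArea(c)>15]
    return min(cs,key=lambda c:np.linalg.norm(c[:,0].mean(0)-near))[:,0]
def rect(p):  # centre, long-side, short-side (mm), angle of long side
    (c,(w,h),a)=cv2.minAreaRect((p*1000).astype(np.float32))
    if w<h:w,h,a=h,w,a+90
    return np.array(c)/1000,w,h,(a+90)%180-90
E
python3 - <<'E'
import cv2,numpy as np
from h import *
im=cv2.imread("pics/top0.png");m=np.load("pics/top0m.npz");d=np.load("pics/top0d.npy")
hsv=cv2.cvtColor(im,cv2.COLOR_BGR2HSV);H,S,V=[hsv[:,:,i].astype(int) for i in range(3)]
# lid disc
white=(S<70)&(V>140)
c=blob(white,(227,263));p=cast(m,c,.022);print("lid disc",cv2.minEnclosingCircle((p*1000).astype(np.float32)),cast(m,c.mean(0),.022))
wood=(S>90)&(V>120); sub=np.zeros_like(wood);sub[248:280,212:244]=1
c=blob(wood&sub,(227,263));print("handle",rect(cast(m,c,.05)),len(c))
c=blob(white,(366,238));p=cast(m,c,.067);print("collar",cv2.minEnclosingCircle((p*1000).astype(np.float32)),cv2.fitEllipse((p*1000).astype(np.float32)))
wood=(S>90)&(V>150);c=blob(wood,(342,242))
print("block",rect(cast(m,c,.045)),len(c))
c=blob(white,(499,284));p=cast(m,c,.05);print("tin",cv2.minEnclosingCircle((p*1000).astype(np.float32)))
x=cv2.resize(im[200:290,200:410],None,fx=3.8,fy=3.8,interpolation=cv2.INTER_CUBIC);cv2.imwrite("pics/crop.png",x)
print("key approx",cast(m,(314,240),.097))
E
```

```text
lid disc ((516.6993408203125, 324.88134765625), 50.92014694213867) [[0.5179389  0.32479049]]
handle (array([0.51555396, 0.32414545]), 52.036949157714844, 16.090557098388672, -58.53257179260254) 46
collar ((565.9050903320312, -19.0769100189209), 63.314109802246094) ((566.9241333007812, -19.081214904785156), (86.96987915039062, 103.32635498046875), 50.156089782714844)
block (array([0.64638293, 0.08411218]), 1651.3001708984375, 972.8643798828125, 89.92190551757812) 10907
tin ((447.4602966308594, -333.32196044921875), 46.96522521972656)
key approx [[0.55827681 0.10292025]]
```

View pics/crop.png

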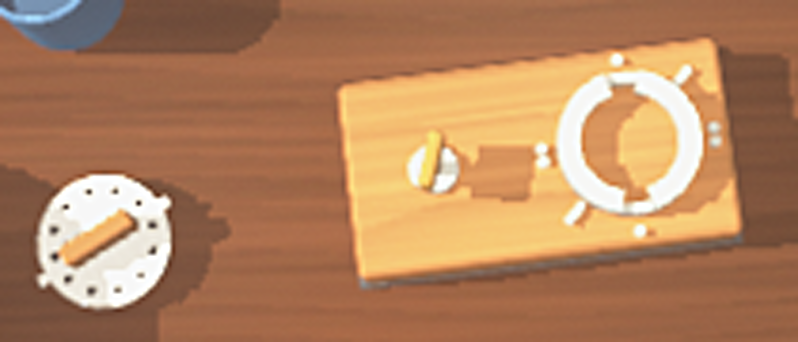

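Run:
```python
import numpy as np,cv2
from h import *
from workcell import ctrl, grab_frame, camera_model
m=np.load("pics/top0m.npz")
c=np.array([(338,88),(713,38),(743,235),(360,278)])/3.8+200
P=cast(m,c,.045);print(P.round(4));
for i,j in((1,0),(2,3),(3,0),(2,1)):
    v=P[j]-P[i];print(np.hypot(*v),np.degrees(np.arctan2(v[1],v[0])))
ctr=P.mean(0);v=P[0]-P[1]+P[3]-P[2];u=v/np.hypot(*v);print("ctr",ctr,"key",ctr+.068*u,"col",ctr-.058*u,"yaw",np.degrees(np.arctan2(u[1],u[0]))-90)
print("collar gap dirs", )
for z in(.34,.30):
    try:
        ctrl.move_ptp([.53,.05,z],[180,0,0]);break
    except ctrl.PlanningError as e: print(e)
print(ctrl.current_time(),ctrl.current_qpos())
mm=camera_model("wrist");im,d=grab_frame("wrist");cv2.imwrite("pics/w1.png",im[:,:,::-1]);np.savez("pics/w1m.npz",**mm);np.save("pics/w1d.npy",d)
E=mm["extrinsics"];print(-E[:3,:3].T@E[:3,3],E[:3,:3].round(3))
q=ctrl.current_qpos()
for y in range(-180,181,45):
    s=ctrl.ik([.56,.1,.064],[180,0,y]);print(y,None if s is None else np.round(s,1))
```

```text
[[ 0.6103  0.1663]
 [ 0.6363 -0.0782]
 [ 0.5072 -0.092 ]
 [ 0.4859  0.1538]]
0.24586437575866943 96.06384540967879
0.24674131383252723 94.95056756274347
0.1250065231203418 5.7159595355967285
0.1297982103412298 6.095344450178898
ctr [0.55995007 0.03745348] key [0.55342522 0.10513972] col [ 0.56551539 -0.02027889] yaw 5.506215524811751
collar gap dirs
3.925 [ 5.36037853e+00  1.67499366e+01  2.02373591e+01  9.34927991e+01
 -3.14105000e-03 -1.74605854e+02]
[0.59946269 0.05024304 0.48342957] [[-0.001 -1.    -0.   ]
 [-0.961  0.001  0.277]
 [-0.277  0.    -0.961]]
-180 [10.1 28.5 -4.3 57.2  0.  10.1]
-135 [ 10.1  28.5  -4.3  57.2   0.  -34.9]
-90 [ 10.1  28.5  -4.3  57.2   0.  -79.9]
-45 [  10.1   28.5   -4.3   57.2    0.  -124.9]
0 [  10.1   28.5   -4.3   57.2    0.  -169.9]
45 [ 10.1  28.5  -4.3  57.2   0.  145.1]
90 [ 10.1  28.5  -4.3  57.2   0.  100.1]
135 [10.1 28.5 -4.3 57.2  0.  55.1]
180 [10.1 28.5 -4.3 57.2  0.  10.1]
```

View pics/w1.png

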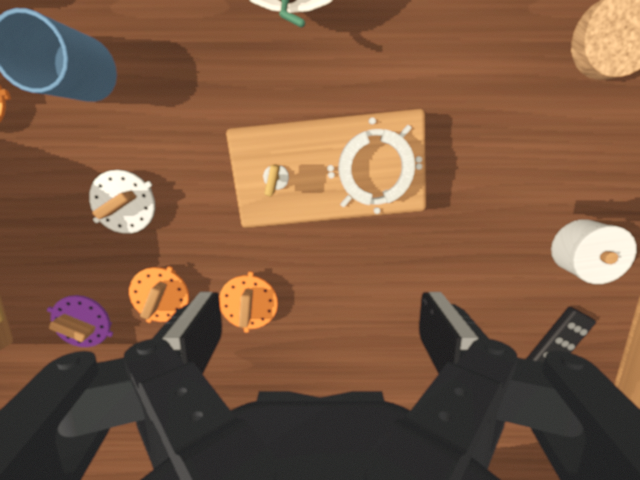

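The wrist view shows the key at about (272,179), the collar at (376,167), the lid at (122,201) with its handle at (115,206), and the tin at (600,250). I'll use depth to refine these.

```bash
cat >> h.py <<'E'
def world(m,d):
    K=m["camera_matrix"];E=m["extrinsics"];v,u=np.indices(d.shape)
    p=np.stack([(u-K[0,2])/K[0,0]*d,(v-K[1,2])/K[1,1]*d,d],-1)
    w=(p-E[:3,3])@E[:3,:3]; w[d<=0]=-1
    return w
def report(m,d):
    w=world(m,d);z=w[:,:,2]
    def sel(x,y,r,a,b): return (np.hypot(w[:,:,0]-x,w[:,:,1]-y)<r)&(z>a)&(z<b)
    for n,x,y,r,a,b,zz in(("key",.556,.105,.04,.078,.11,.097),("handle",.516,.325,.04,.036,.06,.05),("disc",.516,.325,.06,.014,.06,.022),("collar",.566,-.02,.055,.057,.08,.067),("block",.56,.037,.16,.034,.056,.045)):
        k=sel(x,y,r,a,b)
        if k.sum()<10: print(n,"none");continue
        uv=np.argwhere(k)[:,::-1]
        p=cast(m,uv,zz)
        hull=cv2.convexHull((p*1000).astype(np.float32))[:,0]
        out=[k.sum(),rect(p)]
        if n in("disc","collar"): out.append(cv2.fitEllipse(hull))
        print(n,out,"z~",np.percentile(z[k],[50,95]).round(4))
E
python3 - <<'E'
from h import *
for n in("top0","w1"):
    print(n);report(np.load(f"pics/{n}m.npz"),np.load(f"pics/{n}d.npy"))
E
```

```text
top0
key [np.int64(71), (array([0.55485883, 0.10453724]), 37.372535705566406, 10.772221565246582, -13.564201354980469)] z~ [0.0942 0.0985]
handle [np.int64(132), (array([0.5172475 , 0.32321686]), 51.254478454589844, 16.856704711914062, -58.529396057128906)] z~ [0.0474 0.0515]
disc [np.int64(962), (array([0.51811469, 0.32497205]), 85.85668182373047, 85.5153579711914, 88.5604476928711), ((518.2276611328125, 324.6585693359375), (85.52274322509766, 93.72893524169922), 34.20592498779297)] z~ [0.0207 0.0482]
collar [np.int64(525), (array([ 0.56835541, -0.02013756]), 89.6207046508789, 88.80460357666016, -46.53426742553711), ((568.1194458007812, -20.068613052368164), (89.63538360595703, 90.89814758300781), 64.55276489257812)] z~ [0.0652 0.0693]
block [np.int64(4660), (array([0.56199402, 0.03735921]), 248.42462158203125, 129.5491943359375, -84.41695070266724)] z~ [0.0433 0.0485]
w1
key [np.int64(317), (array([0.55723474, 0.10513893]), 36.9661750793457, 11.590407371520996, -13.859588623046875)] z~ [0.0971 0.0986]
handle [np.int64(505), (array([0.51998499, 0.32233423]), 58.386634826660156, 15.782520294189453, -58.1899471282959)] z~ [0.0503 0.0521]
disc [np.int64(3183), (array([0.51929681, 0.32612311]), 88.24578094482422, 87.21876525878906, 81.32843017578125), ((519.2305908203125, 325.65557861328125), (85.68405151367188, 97.74983215332031), 29.371753692626953)] z~ [0.0231 0.0509]
collar [np.int64(2192), (array([ 0.56917212, -0.01893858]), 90.70718383789062, 89.42694091796875, -85.61574363708496), ((568.6942138671875, -18.88326644897461), (90.46211242675781, 91.45182800292969), 159.5496063232422)] z~ [0.0676 0.069 ]
block [np.int64(16833), (array([0.56344568, 0.03884454]), 247.06394958496094, 128.4647216796875, -84.47053813934326)] z~ [0.0458 0.0476]
```

Run:
```python
from workcell import ctrl
import numpy as np
T=ctrl.current_time
ctrl.move_gripper(.55,60)
ctrl.move_ptp([.556,.1055,.13],[180,0,-13.7])
ctrl.movel([.556,.1055,.064],.12)
print(T(),ctrl.current_ft_force(),ctrl.current_wrist_torque())
ctrl.move_gripper(0,60)
print("grip",T(),ctrl.current_gripper_width(),ctrl.current_gripper_force(),ctrl.current_ft_force(),ctrl.current_qpos())
q0=np.array(ctrl.current_qpos());q=q0.copy()
tot=0
for s in [40,40,40]+[4]*12:
    q[5]+=s;tot+=s
    ctrl.move_j(list(q))
    t=ctrl.current_wrist_torque();print(tot,round(ctrl.current_qpos()[5]-q0[5],2),np.round(t,3),np.round(ctrl.current_ft_force(),1),round(T(),2))
    if abs(t[2])>.6 and tot>=124: break
```

```text
6.025 [0.04633824 0.03627104 0.13037331] [-0.01449244  0.01293777 -0.02177291]
grip 6.4417 0.10750113934635601 59.47856783866882 [-0.85442517  1.54623455  4.84815311] [ 1.07701836e+01  2.81588837e+01 -4.69923861e+00  5.70069822e+01
  5.88194420e-02 -1.55547282e+02]
40 39.92 [ 0.323 -0.004 -0.02 ] [0.  2.7 1.9] 7.15
80 79.89 [ 0.557 -0.12   0.001] [1.4 1.9 1. ] 7.86
120 119.89 [ 0.627 -0.381 -0.021] [3.4 3.9 0.3] 8.57
124 123.86 [ 0.774 -0.475 -0.046] [ 1.9  3.2 -0.4] 8.82
128 127.84 [ 0.771 -0.551 -0.007] [ 2.6  3.1 -1.1] 9.07
132 131.85 [ 0.755 -0.552  0.011] [ 4.4  2.6 -1. ] 9.32
136 135.85 [ 0.735 -0.616 -0.013] [ 3.3  3.1 -0.6] 9.57
140 139.85 [ 0.767 -0.624 -0.033] [4.4 3.3 0.6] 9.82
144 143.71 [ 0.595 -0.81   1.043] [ 4.1  3.3 -1. ] 10.07
```

Run:
```python
from workcell import ctrl, grab_frame, camera_model
from h import *
ctrl.move_gripper(.5,40)
p=ctrl.current_tcp_pos()
ctrl.movel([p[0],p[1],.15],.25)
ctrl.move_ptp([.518,.3245,.2],[180,0,121.6])
print(ctrl.current_time(),ctrl.current_qpos(),ctrl.current_ft_force())
m=camera_model("wrist");im,d=grab_frame("wrist");cv2.imwrite("pics/w2.png",im[:,:,::-1]);report(m,d)
m=camera_model("top");im,d=grab_frame("top");cv2.imwrite("pics/t2.png",im[:,:,::-1]);report(m,d)
```

```text
12.5417 [ 3.20349676e+01  2.74169088e+01  1.52631961e+01  7.79448931e+01
 -1.05416233e-02  9.04353397e+01] [-0.47202894  0.07495574  0.84027421]
key none
handle [np.int64(865), (array([0.51775885, 0.32887482]), 52.314971923828125, 13.277471542358398, -57.910648345947266)] z~ [0.0504 0.0517]
disc [np.int64(6222), (array([0.51889636, 0.32781287]), 87.32333374023438, 86.58209228515625, -14.280776977539062), ((518.8433837890625, 327.8739929199219), (84.72093200683594, 95.79627990722656), 30.792709350585938)] z~ [0.0229 0.0508]
collar none
block [np.int64(2625), (array([0.5343526 , 0.08745552]), 228.01768493652344, 64.66561126708984, 59.82643508911133)] z~ [0.0453 0.0466]
key [np.int64(68), (array([0.55526068, 0.10441205]), 36.2846565246582, 9.500772476196289, 25.09579849243164)] z~ [0.0942 0.098 ]
handle [np.int64(96), (array([0.52125476, 0.31771594]), 39.112754821777344, 15.246352195739746, -57.313377380371094)] z~ [0.0469 0.0513]
disc [np.int64(747), (array([0.52106262, 0.31461569]), 87.23410034179688, 73.44827270507812, 12.583703994750977), ((519.74853515625, 322.32763671875), (86.3001480102539, 86.92969512939453), 177.7086944580078)] z~ [0.0207 0.0476]
collar [np.int64(518), (array([ 0.56835541, -0.02013756]), 89.6207046508789, 88.80460357666016, -46.53426742553711), ((568.22607421875, -20.079938888549805), (89.68151092529297, 90.74437713623047), 64.10452270507812)] z~ [0.0651 0.0692]
block [np.int64(4648), (array([0.56199402, 0.03735921]), 248.42462158203125, 129.5491943359375, -84.41695070266724)] z~ [0.0433 0.0485]
```

View pics/w2.png

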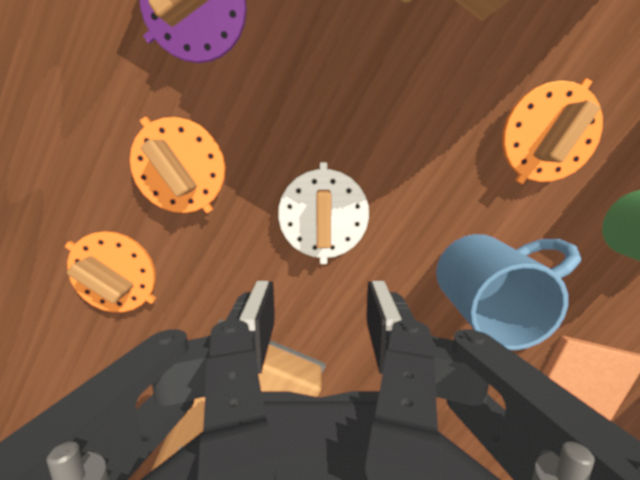

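The key now lies at 25.1°, which matches the stop at 2.8 rad. The lid is at about (323,213), centred between the fingers with its handle along the pads, so I'll grasp it.

Run:
```python
from workcell import ctrl, grab_frame, camera_model
from h import *
ctrl.movel([.5184,.3262,.07],.2,[180,0,122])
ctrl.movel([.5184,.3262,.0265],.1)
print(ctrl.current_ft_force())
ctrl.move_gripper(0,70)
print(ctrl.current_time(),ctrl.current_gripper_width(),ctrl.current_gripper_force(),ctrl.current_ft_force(),ctrl.current_tcp_pos())
p=ctrl.current_tcp_pos();ctrl.movel([p[0],p[1],.165],.25)
ctrl.move_ptp([.5684,-.0195,.165],[180,0,-174.45])
print(ctrl.current_time(),ctrl.current_qpos(),ctrl.current_ft_force(),ctrl.current_tcp_pos(),ctrl.current_ee_rot())
for n in("wrist","top","scene"):
    m=camera_model(n);im,d=grab_frame(n);cv2.imwrite(f"pics/{n}3.png",im[:,:,::-1]);np.save(f"pics/{n}3d.npy",d);np.savez(f"pics/{n}3m.npz",**m)
a=cv2.imread("pics/wrist3.png");b=cv2.imread("pics/top3.png")[180:300,290:450]
cv2.imwrite("pics/c3.png",np.hstack([cv2.resize(a,(400,300)),cv2.resize(b,(400,300),interpolation=2)]))
```

```text
[-1.11943832  0.35009901 -0.27314415]
14.3917 0.14633295689697368 69.69441533088684 [1.32952516 0.48781883 2.64064284] [0.5193263  0.32680949 0.02772571]
16.6 [-1.92259472e+00  2.36099980e+01  4.01712703e+00  7.05013219e+01
  1.98382882e-02 -7.48679646e+00] [ 0.28465892  1.24873214 -0.90329227] [ 0.56800914 -0.0189619   0.16409476] [ 1.79968058e+02 -9.08049907e-02 -1.74435789e+02]
```

View pics/c3.png

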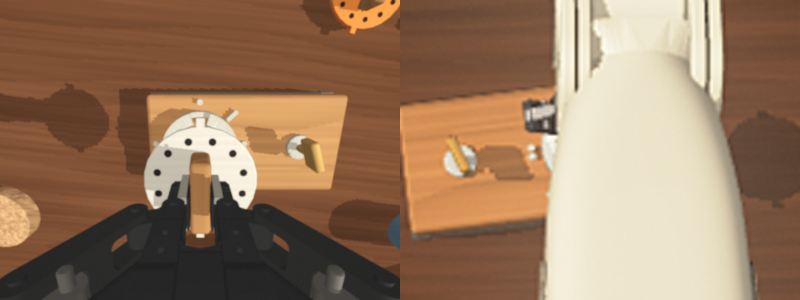

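View pics/scene3.png

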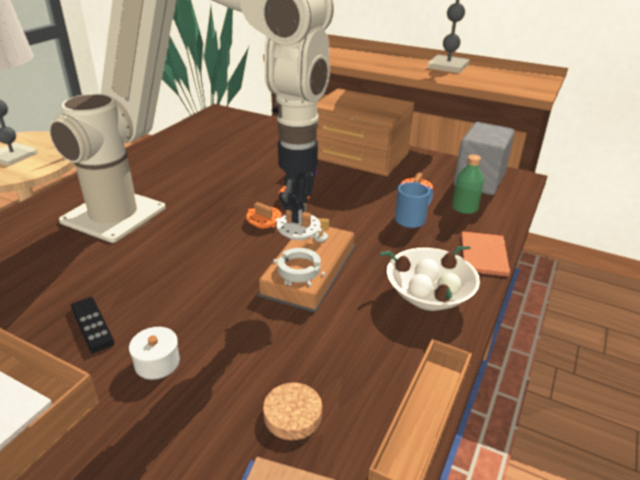

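The lid is held level above the collar. In the wrist crop, its disc is at about (200,165) and its near pointer is at (200,122). In the scene view the disc is at (298,226), above the collar at (298,265). Next I'll measure the lid's centre in the hand against the collar.

```bash
cat >> h.py <<'E'
from scipy.optimize import least_squares
def disc(img,m,z,c0,R,half=None):
    hsv=cv2.cvtColor(img,cv2.COLOR_BGR2HSV);w=((hsv[:,:,1]<70)&(hsv[:,:,2]>120)).astype(np.uint8)
    cs,_=cv2.findContours(w,cv2.RETR_LIST,cv2.CHAIN_APPROX_NONE)
    p=cast(m,np.vstack(cs)[:,0],z);c=np.array(c0)
    for tol in(.008,.005,.003,.0025):
        k=abs(np.hypot(*(p-c).T)-R)<tol;q=p[k]
        c=least_squares(lambda x:np.hypot(*(q-x[:2]).T)-R,c,loss="soft_l1",f_scale=.001).x
    a=np.degrees(np.arctan2(*(q-c).T[::-1]));return c.round(4),k.sum(),np.histogram(a,8,(-180,180))[0]
E
python3 - <<'E'
from h import *
for n in("wrist","scene","top"):
    m=np.load(f"pics/{n}3m.npz");i=cv2.imread(f"pics/{n}3.png")
    if n!="top":
        for z in(.156,.158,.160): print(n,z,disc(i,m,z,(.568,-.019),.044))
    print(n,"collar",disc(i,m,.067,(.568,-.019),.0455),disc(i,m,.067,(.568,-.019),.032))
for n in("wrist",):
    m=np.load("pics/wrist3m.npz");w=world(m,np.load("pics/wrist3d.npy"))
    k=(w[:,:,2]>.145)&(np.hypot(w[:,:,0]-.568,w[:,:,1]+.02)<.05);print(np.percentile(w[k][:,2],[25,50,75]))
    # tilt of the disc and the pointer tip direction
    k&=(w[:,:,2]<.163);P=w[k];A=np.c_[P[:,:2]-[.568,-.02],np.ones(len(P))];print(np.linalg.lstsq(A,P[:,2],rcond=None)[0])
    uv=np.argwhere(k)[:,::-1];p=cast(m,uv,.157)
    r=np.hypot(*(p-[.568,-.019]).T);print(p[np.argsort(-r)[:12]].round(4))
E
```

```text
wrist 0.156 (array([ 0.5671, -0.0183]), np.int64(338), array([51, 69, 62,  4,  0, 46, 62, 44]))
wrist 0.158 (array([ 0.5667, -0.0183]), np.int64(342), array([53, 70, 60,  8,  0, 43, 62, 46]))
wrist 0.16 (array([ 0.5661, -0.0184]), np.int64(348), array([58, 71, 57, 10,  0, 41, 63, 48]))
wrist collar (array([ 0.5678, -0.0187]), np.int64(180), array([46, 34,  6, 11,  7,  4, 26, 46])) (array([ 0.5683, -0.0217]), np.int64(59), array([18,  0, 12,  7,  7,  0,  0, 15]))
scene 0.156 (array([ 0.5727, -0.0224]), np.int64(56), array([ 7, 11, 16,  7,  6,  5,  2,  2]))
scene 0.158 (array([ 0.5733, -0.0239]), np.int64(50), array([ 7, 10,  7, 10,  5,  6,  4,  1]))
scene 0.16 (array([ 0.5697, -0.0213]), np.int64(38), array([10,  7,  0,  0,  7,  7,  2,  5]))
scene collar (array([ 0.5691, -0.0187]), np.int64(56), array([ 6,  3,  0,  0, 10, 11, 16, 10])) (array([ 0.569, -0.018]), np.int64(36), array([ 5,  8, 11,  9,  3,  0,  0,  0]))
top collar (array([ 0.5675, -0.0199]), np.int64(26), array([ 0,  0,  0,  0,  0, 13, 13,  0])) (array([ 0.5859, -0.0199]), np.int64(9), array([0, 0, 0, 0, 0, 4, 5, 0]))
[0.19913976 0.23692939 0.25246679]
[-1.50944937e-04  2.05304087e-03  1.59248292e-01]
[[ 0.6177 -0.0103]
 [ 0.6177 -0.0108]
 [ 0.6178 -0.0114]
 [ 0.6178 -0.0119]
 [ 0.6179 -0.0124]
 [ 0.6182 -0.0156]
 [ 0.6179 -0.013 ]
 [ 0.6181 -0.0151]
 [ 0.618  -0.0135]
 [ 0.6181 -0.0146]
 [ 0.618  -0.014 ]
 [ 0.617  -0.0104]]
```

Run:
```python
from workcell import ctrl
import numpy as np
c=[.5695,-.0201]
ctrl.movel(c+[.105],.12)
for z in [.099,.095,.092,.089,.086,.083,.081,.0795,.0785]:
    ctrl.movel(c+[z],.04)
    f=ctrl.current_ft_force();p=ctrl.current_tcp_pos();print(z,np.round(p,4),np.round(f,1),np.round(ctrl.current_wrist_torque(),2),round(ctrl.current_time(),2))
    if np.linalg.norm(f)>14: break
```

```text
0.099 [ 0.5695 -0.0201  0.0992] [-0.1  0.3 -1.1] [-0.03 -0.04 -0.01] 17.7
0.095 [ 0.5692 -0.0201  0.0947] [-1.   0.3 -1.4] [-0.03 -0.01 -0.02] 17.95
0.092 [ 0.5693 -0.0201  0.0917] [-0.2  0.1 -1.7] [-0.02  0.02  0.03] 18.2
0.089 [ 0.5693 -0.0201  0.0887] [-0.7  0.3 -1.4] [-0.01  0.   -0.03] 18.45
0.086 [ 0.5693 -0.0201  0.0857] [-0.4 -0.5 -0.8] [-0.02  0.    0.04] 18.7
0.083 [ 0.5693 -0.0201  0.0827] [ 0.   0.1 -0.6] [-0.02 -0.    0.02] 18.95
0.081 [ 0.5694 -0.0201  0.0808] [-0.2  0.6 -1.3] [-0.03  0.    0.02] 19.2
0.0795 [ 0.5694 -0.0201  0.0794] [-0.3 -0.3 -2. ] [ 0.01  0.03 -0.02] 19.45
0.0785 [ 0.5697 -0.0201  0.0787] [ 0.2  0.5 -0.9] [ 0.02 -0.03  0.03] 19.7
```

Run:
```python
from workcell import ctrl, grab_frame, camera_model
import numpy as np,cv2
for z in (.0778,.077,.0762,.0754):
    ctrl.movel([.5695,-.0201,z],.03)
    f=ctrl.current_ft_force();print(z,np.round(ctrl.current_tcp_pos(),4),np.round(f,1))
    if f[2]>4: break
q=np.array(ctrl.current_qpos());q0=q[5]
yaw0=ctrl.current_ee_rot()[2]
tot=(yaw0-(5.55-45-180))%360
if tot>180: tot-=360
print("yaw0",yaw0,"turn",tot)
for s in np.array([.25,.25,.25,.25])*tot:
    q[5]+=s;ctrl.move_j(list(q))
    print(round(q[5]-q0,1),np.round(ctrl.current_ee_rot(),2),np.round(ctrl.current_ft_force(),1),np.round(ctrl.current_wrist_torque(),2),np.round(ctrl.current_tcp_pos(),4),round(ctrl.current_time(),2))
for n in("wrist","scene"):
    m=camera_model(n);im,d=grab_frame(n);cv2.imwrite(f"pics/{n}4.png",im[:,:,::-1]);np.savez(f"pics/{n}4m.npz",**m);np.save(f"pics/{n}4d.npy",d)
```

```text
0.0778 [ 0.5697 -0.0201  0.0786] [-2.2 -0.4  5.8]
yaw0 -174.44778812761743 turn 45.00221187238256
11.3 [1.7993e+02 6.0000e-02 1.7451e+02] [0.9 3.6 1.5] [0.49 0.07 0.01] [ 0.5698 -0.0195  0.0787] 20.26
22.5 [1.7993e+02 5.0000e-02 1.6335e+02] [0.2 2.8 2.4] [0.6  0.04 0.05] [ 0.5698 -0.0196  0.0787] 20.57
33.8 [1.7993e+02 4.0000e-02 1.5213e+02] [-0.3  3.8  3.1] [ 0.73 -0.    0.03] [ 0.5699 -0.0197  0.0787] 20.88
45.0 [1.7994e+02 4.0000e-02 1.4089e+02] [0.2 3.2 1.6] [0.72 0.01 0.04] [ 0.5699 -0.0199  0.0787] 21.18
```

View pics/wrist4.png

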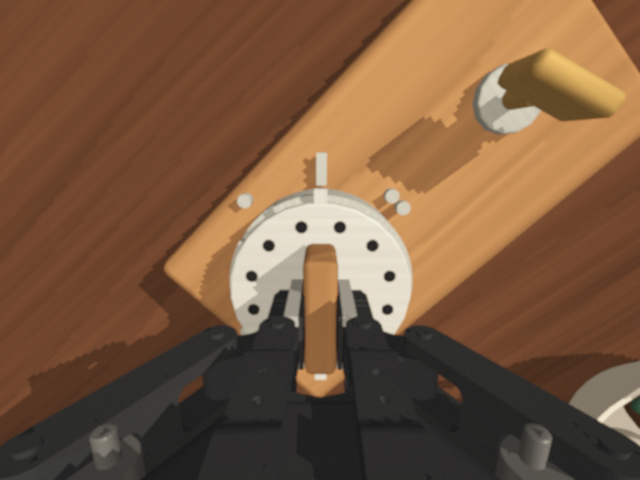

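The wrist view shows the pointer at (320,196) in line with the half-way rib at (321,170). The disc lies flat, the entry stud is at (245,201) and the lock studs are at (397,202). I'll wait a moment to check it isn't creeping, then hand in.

Run:
```python
from workcell import ctrl
ctrl.sleep(.6)
print(ctrl.current_ee_rot(),ctrl.current_tcp_pos(),ctrl.current_gripper_force(),ctrl.current_gripper_width(),ctrl.current_ft_force())
print(ctrl.job_done())
```

```text
[1.79943321e+02 5.49386875e-02 1.40569293e+02] [ 0.56995056 -0.01999231  0.07871932] 69.48768496513367 0.14830421057260054 [0.89290769 4.92406108 1.71197518]
the job is handed in; nothing more can be done
None
```

The key is wound to its stop, and the lid sits flat in the collar, gripped and held with its pointer at the half-way rib; I handed the job in at about 22 s, and the tin, mug and coasters were not touched.

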